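Tip the inspected hinge brackets into the parts bin

TASK

The copper shoe horn does not belong with the inspected parts: take it out of the tipping tray and lay it on the black rubber mat. Lay the second galvanised hinge bracket in the tray's empty lane beside the first, then tip the tray by pushing its edge down (either side wing serves) so that both brackets slide out into the yellow bin, and let the tray come back level. Leave the can, the brass adapter, the wrench and the V-block where they stand.

Things in the scene. Friction and masses are not known exactly. Their poses are not given: they have to be found in the camera images.
- tray (a joint): Tilt of the tipping tray in rad: 0 level (rest, where a weak spring and its own weight return it), 0.55 fully tipped (hard stop), open end down. Pushing down on a wing takes about 5 to 15 N.
- tray_floor (a point): Dark steel tipping tray: point on the floor's upper face above the hinge axle, midway between the side walls; tilts with the tray. x points to the open end (away from the robot), y left, z up. Hinge axis along y, 6 mm below. Floor slippery (friction 0.3), 151 mm above the table when level, from x = -157 mm (rear wall) to +60 mm (open end, no lip). Walls at y = +-78 mm and rear: 24 mm high, 3 mm thick.
- stand: Fixed grey stand that carries the tray, 155 mm high, with 6 mm thick cheeks at y = +-89 mm. Origin on the table under the hinge axle; same axes as the level tray. A centre rib on the tray floor (y = 0), 4 mm thick and 10 mm high, parts the tray into two lanes, each 76 mm wide, middles at y = +40 and -40 mm.
- wing_left (a point): Push point on top of the left (+y) wing: a flat steel plate 100 mm along the tray, 70 mm wide, 5 mm thick, sticking out sideways near the open end, level with the floor. In the tray_floor frame the point is at (100, 125, 0) mm; the plate spans x 30 to 130, y 81 to 151 mm. It swings with the tray about the axle, the point going down about 52 mm when fully tipped.
- wing_right (a point): The same on the right (-y) wing, at (100, -125, 0) mm in the tray_floor frame. Either wing will do.
- bracket_a_center (a point): Galvanised hinge bracket, lying in one lane of the tray at the start. Base plate 110 x 44 x 6 mm with a knuckle barrel on a thin web along its middle: barrel 64 mm long, 18 mm in diameter, axis 31 mm above the underside; 40 mm high overall; 0.2 to 0.4 kg. The point is at its middle, 20 mm above the underside. x along plate and barrel, z up.
- bracket_b_center (a point): The second hinge bracket, the same part, lying upright on the table at any yaw to one side of the stand. Same axes and point.
- horn_center (a point): Chipped copper shoe horn, 160 mm long, lying lengthwise in the other lane of the tray at the start. x along it towards the blade; handle bar from x = -80 to +20 mm, 18 mm wide, 16 mm high; arched blade, 40 mm wide, from x = +16 to +80 mm. The point is near its centre of mass, on the handle, 8 mm above the underside; 0.13 kg.
- mat: Black rubber mat 190 (x) x 100 (y) x 4 mm, fixed flat on the table to one side of the stand; origin at the centre of its underside.
- bin: Open yellow plastic bin fixed under the tray's open end, 220 (x) x 160 (y) x 80 mm, walls 4 mm; its lid with the snap latch is folded back on the far side. Origin at the centre of its underside; x points away from the tray.
- can: Bystander: tall grey can, 66 mm in diameter, 190 mm high, standing loose close beside one of the two wings (left or right). Origin at the centre of its underside.
- adapter: Bystander: brass torque adapter, 48 mm in diameter, 60 mm high, standing loose beside the other wing, lower than the wing's lowest position. Origin at the centre of its underside.
- wrench: Bystander: steel wrench 180 mm long lying loose on the table outside the bracket or the mat. Its x axis runs along it.
- vblock: Bystander: steel V-block 70 x 50 x 45 mm, loose on the table outside the mat or the bracket. Origin at the centre of its underside.

How it is judged:
By the outcome, as a careful person would: the job done as asked, in the order asked, and still so for the second after the job is handed in, with the robot touching nothing.
It also fails if it takes over 64 s, if anything falls off the work surface, if the arm or the gripper's body presses on something with over 40 N, if the wrist force passes 120 N, or if a joint passes its speed limit or range.

ROBOT

A 7-joint arm with a two-finger parallel gripper is mounted at the origin on the work surface. World frame = base frame: x ahead of the robot, y to its left, z up, the work surface at z = 0. Lengths are in m, angles in rad, forces in N, time in s.
With the tool pointing down it reaches from about 0.4 to 0.85 m from the base axis. Payload 10.4 kg.
Tool frame: the origin (TCP) lies at the very end of the fingers, on their centre line; the grasp point (between the pads) lies 19 mm behind it; x points along the fingers, y is the direction in which the jaws open and shut, and the axes are right-handed (so a half turn about x gives the same grasp; the last joint's range is limited). The gripper opens to 85 mm and grips with 20 to 120 N. Pads are 22 mm wide; open, the fingers measure 114 mm over their backs; the gripper's body (76 mm by 85 mm) begins 54 mm behind the grasp point. The pads swing forward as they close: fully open they stand 13 mm farther back than shut.
Start: joints at [1.128, 0.332, -0.065, 1.46, 0.022, 1.35, -0.088], TCP at [0.255, -0.571, 0.231] pointing down, gripper open.
Joint ranges: [-2.6, 2.6], [-0.5, 2.12], [-1.47, 1.34], [0.16, 2.42], [-1.27, 4.41], [0.06, 2.06], [-2.6, 2.6]. Speed limits (rad/s): [2.22, 2.22, 2.79, 2.79, 3.14, 3.14, 3.14].

INTERFACE

Orientations are given as a unit quaternion [x, y, z, w].
In Python, from workcell import monitor, camera, ticket, regions_of gives the robot as it stands.
- The arm moves only by the tool step_arm, never from a script. Its argument "increments" is a list of rows, each a list of 5 numbers: the finger opening in m, from 0 to 0.0854, then the shift along the world's x, y, z in m, then the turn about the world's z in rad. A call has 1 to 12 rows; each row shifts and turns the commanded pose from where the row before left it; what a row does not reach is not made up. A row lasts 1/12 s, in which the tool goes at most 41.7 mm and 7.16 degrees, less where a joint would pass 70% of its speed; a pose out of reach is approached as far as the arm can. A call with a gripper value outside its range is refused whole. The fingers move at their own pace and stop on an object; "force" is the grip in N (left out, the last holds). Time passes only in rows, so rows that do not move let the fingers close. It gives the time, the measured TCP pose, the force and the opening at its end, in the units of the state.
- monitor.get_obs(): the state, without advancing time (a new reading comes with each control period).
- camera(name): name is "scene" or "top" or "wrist"; returns a dict with "color" (420x560x3 uint8, red, green, blue), "range_z" (420x560 float32, m along the optical axis (not along the pixel's ray), 0 where there is no reading), "fx", "fy", "cx", "cy" (pixels), "k1" (the pictures are not rectified: a ray, as slopes to the right and down, at radius r is drawn at 1 + k1 r^2 times it, then the intrinsics apply), "cam_to_world" (4x4, takes a point from camera to world coordinates). Camera axes: x right, y up, looking along -z (the intrinsics and any distortion apply to the point x, -y, -z); pixel columns grow to the right and rows downward; lengths in m; the calibration is good to about 2 mm. A picture is of the moment at which its call begins.
- ticket.hand_in(): hands the job in, once; it reports no verdict.
Trained networks look in a picture, given as the dict that the camera call returned (one of the last four; its "shot" number tells which), for a name from the list of things; names that differ only in an ending like _2 or _b are one class to them, and where a whole thing is asked for, a point or a joint stands for the part that bears it (a point fixed in the world has none). Each returns a list of dicts, best first, with "p" (0 to 1); they miss things now and then, are a little off and sometimes report something else, mostly with a low value. They report only what shows in the picture. A call takes as long as a camera call.
- regions_of(picture, query): "region" (420x560 bool, what is visible of it) and "centre" ([row, column] in pixels, amid what is visible of it).
The state is a dict: "clock": time; "joint_pos": joint angles; "joint_velocities": joint speeds; "tau": joint torques, N m; "position": TCP position; "ee_rot": TCP orientation; "ft_force": force on the tool from outside, world axes, zero at the start; "torque": the same for the moment, N m; "grip_width": opening from 0.0 (shut) to 1.0 (fully open).
Only numpy, scipy, OpenCV 4.12 (cv2) and the standard library are available. Lean on these libraries where they do the work, as an engineer would, in place of code of your own. Each camera call takes 0.05 s, during which the arm holds its last target. There are 200 camera calls.

## Working session

There is one attempt and no reset: what is moved stays moved. The work goes in short steps, Python scripts to look and compute and a tool call to move; the robot and the scene stay as the last step left them, time stands still between calls to the robot, and variables do not carry over. Pictures are saved under pics/ and viewed, about 8 in all and at most 12, crops included, and the job is handed in when it is done.

Besides the shell and the picture viewer there is one more tool, called after "Emit:" by a JSON object that holds its "op" and its "data", one argument or row to a line. step_arm: Moves the arm, as the interface text tells. Its arguments: {"type":"object","properties":{"increments":{"type":"array"},"force":{"type":"number"}},"required":["increments"]}

```bash
ls; mkdir -p pics
cat > h.py <<'E'
import numpy as np, cv2
from workcell import monitor, camera, ticket, regions_of
def cloud(p):
    H,W=p["range_z"].shape
    v,u=np.mgrid[:H,:W].astype(float)
    K=np.array([[p["fx"],0,p["cx"]],[0,p["fy"],p["cy"]],[0,0,1]])
    q=cv2.undistortPoints(np.stack([u.ravel(),v.ravel()],1)[:,None],K,np.array([p["k1"],0,0,0.]))[:,0]
    z=p["range_z"].ravel()
    P=np.stack([q[:,0]*z,-q[:,1]*z,-z,np.ones_like(z)],1)@np.array(p["cam_to_world"]).T
    P=P[:,:3].reshape(H,W,3).copy(); P[p["range_z"]==0]=np.nan
    return P
def save(p,n): cv2.imwrite(f"pics/{n}.png",p["color"][:,:,::-1])
def rect(pts):
    r=cv2.minAreaRect((pts[:,:2]*1000).astype(np.float32)); return r
E
python3 - <<'E'
from h import *
o=monitor.get_obs(); print({k:np.round(v,3) for k,v in o.items()})
t=camera("top"); save(t,"top0"); s=camera("scene"); save(s,"scene0")
cv2.imwrite("pics/both.png",cv2.resize(np.vstack([t["color"],s["color"]])[:,:,::-1],(400*1,600)))
for nm,p in(("top",t),("scene",s)):
    P=cloud(p)
    print(nm,np.round(p["cam_to_world"],3).tolist())
    for n in ["tray_floor","stand","wing_left","wing_right","bracket_a_center","bracket_b_center","horn_center","mat","bin","can","adapter","wrench","vblock"]:
        for r in regions_of(p,n)[:3]:
            m=r["region"]&~np.isnan(P[...,2]); q=P[m]
            if len(q)<5: continue
            a=rect(q)
            print(n,round(r["p"],2),np.round(r["centre"]),m.sum(),"med",np.round(np.median(q,0),3),"rect",np.round(a[0]),np.round(a[1]),round(a[2]),"z",np.round(np.percentile(q[:,2],[2,98]),3))
E
```

```text
pics
{'clock': np.float64(0.0), 'joint_pos': array([ 1.128,  0.333, -0.065,  1.461,  0.022,  1.35 , -0.089]), 'joint_velocities': array([ 0.001,  0.002, -0.   , -0.001,  0.001, -0.   , -0.001]), 'tau': array([ 0.0000e+00, -6.2545e+01,  4.9000e-02, -3.9161e+01,  1.6000e-02,
        1.0000e-02, -0.0000e+00]), 'position': array([ 0.255, -0.57 ,  0.231]), 'ee_rot': array([-0.691, -0.148,  0.692, -0.147]), 'ft_force': array([ 0.386,  0.279, -0.077]), 'torque': array([0.026, 0.007, 0.057]), 'grip_width': np.float64(1.0)}
top [[0.02, 0.98, -0.198, 0.268], [-1.0, 0.021, 0.003, 0.034], [0.007, 0.198, 0.98, 1.645], [0.0, 0.0, 0.0, 1.0]]
stand 0.72 [223. 311.] 4820 med [ 0.52  -0.057  0.151] rect [524. -95.] [324. 333.] 89 z [0.002 0.175]
wing_left 0.68 [219. 316.] 4198 med [ 0.541 -0.061  0.151] rect [533. -56.] [333. 318.] 70 z [0.144 0.175]
wing_left 0.68 [228. 194.] 409 med [0.533 0.343 0.005] rect [536. 342.] [ 41. 180.] 77 z [-0.004  0.014]
wing_right 0.88 [218. 312.] 4342 med [ 0.54  -0.059  0.151] rect [533. -60.] [323. 326.] 69 z [0.143 0.176]
wing_right 0.64 [153. 327.] 4686 med [ 0.7
[... 2851 characters left out ...]
 12760 med [ 0.799 -0.12   0.034] rect [721. -95.] [287. 520.] 81 z [-0.     0.078]
can 0.94 [285. 199.] 2582 med [ 0.644 -0.307  0.125] rect [ 506. -244.] [ 65. 319.] 67 z [0.007 0.189]
can 0.34 [300. 316.] 12765 med [ 0.799 -0.12   0.034] rect [725. -80.] [264. 518.] 82 z [-0.     0.078]
adapter 0.64 [241. 333.] 365 med [0.696 0.085 0.03 ] rect [691.  91.] [47. 36.] 32 z [0.002 0.059]
wrench 0.51 [197. 337.] 230 med [0.544 0.334 0.004] rect [534. 338.] [ 38. 177.] 76 z [-0.002  0.008]
vblock 0.74 [311.  82.] 904 med [ 0.429 -0.473  0.027] rect [ 400. -467.] [100.  70.] 10 z [0.001 0.045]
vblock 0.42 [285. 200.] 2505 med [ 0.644 -0.307  0.125] rect [ 627. -294.] [61. 62.] 32 z [0.008 0.189]
```

View pics/top0.png

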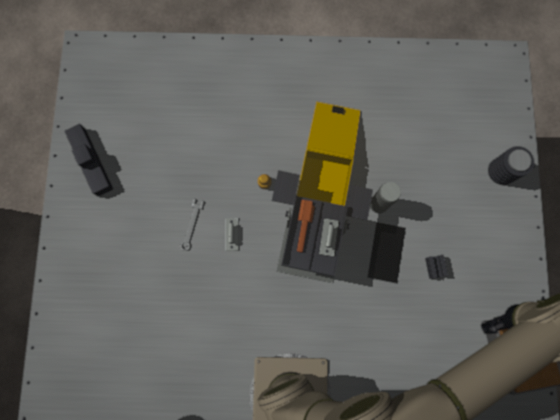

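View pics/scene0.png

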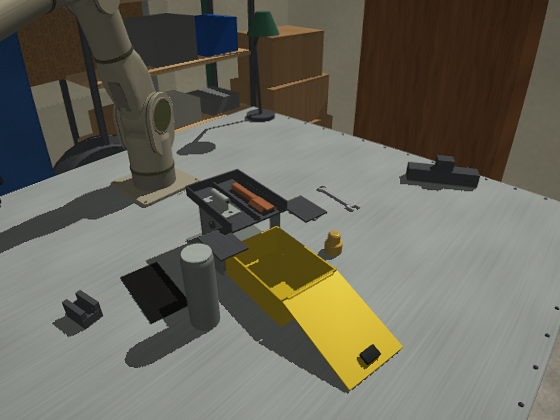

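The top view shows the horn (orange) in the left lane at about row 225, col 305, with its blade at the far end. Bracket A is in the right lane at (238,329) and bracket B is left of the stand at (234,232). The can is by the right wing at (195,385) and the adapter by the left wing at (182,264). The mat is partly shaded at (250,387). I'll push the left wing, away from the can.

```bash
cat > fit.py <<'E'
from h import *
from scipy.optimize import minimize
from scipy.spatial.transform import Rotation as R
t=camera("top"); s=camera("scene")
Pt,Ps=cloud(t),cloud(s)
pts=np.concatenate([Pt.reshape(-1,3),Ps.reshape(-1,3)]); pts=pts[~np.isnan(pts[:,2])]
def grid(P,z0,z1,box):
    m=(P[:,2]>z0)&(P[:,2]<z1)&(P[:,0]>box[0])&(P[:,0]<box[1])&(P[:,1]>box[2])&(P[:,1]<box[3]); return P[m]
def loc(p,x,y,a):
    c,s_=np.cos(a),np.sin(a); d=p[:,:2]-[x,y]; return np.stack([d@[c,s_],d@[-s_,c]],1)
for nm,PP in (("top",Pt),("scene",Ps)):
    P=PP.reshape(-1,3); P=P[~np.isnan(P[:,2])]
    T=grid(P,.135,.182,(.3,.75,-.29,.13))
    # raster
    N=4e-3; occ=np.zeros((130,130),np.uint8)
    ij=((T[:,:2]-[.28,-.33])/N).astype(int); occ[ij[:,0],ij[:,1]]=1
    occ=cv2.morphologyEx(occ,cv2.MORPH_CLOSE,np.ones((3,3)))
    g=np.stack(np.meshgrid(np.arange(130),np.arange(130),indexing='ij'),-1).reshape(-1,2)*N+[.28,-.33]+N/2
    o=occ.ravel()>0
    def soft(v,a,b): k=.002; return 1/(1+np.exp(-(v-a)/k))/(1+np.exp((v-b)/k))
    def f(p):
        l=loc(g,*p); ins=np.maximum(soft(l[:,0],-.16,.06)*soft(l[:,1],-.081,.081),soft(l[:,0],.03,.13)*np.maximum(soft(l[:,1],.081,.151),soft(l[:,1],-.151,-.081)))
        return ((ins-o)**2).sum()
    b=min((minimize(f,[.55+dx,-.06+dy,-.15],method="Nelder-Mead",options=dict(initial_simplex=None,xatol=1e-4,fatol=.1)) for dx in(-.02,.02) for dy in(-.02,.02)),key=lambda r:r.fun)
    x,y,a=b.x; print(nm,"tray",np.round(b.x,4),"cost",round(b.fun),"occ",o.sum())
    floor=grid(P,.14,.154,(.3,.75,-.29,.13)); print("floor z",np.round(np.median(floor[:,2]),4))
    L=loc(P,x,y,a); z=P[:,2]
    h=(abs(L[:,1]-.04)<.03)&(abs(L[:,0]+.05)<.1)&(z>.160)
    if h.any(): 
        q=L[h]; print("horn local: x",np.round(np.percentile(q[:,0],[1,99])*1e3),"y med by x",[(k,round(np.median(q[abs(q[:,0]*1e3-k)<8,1])*1e3,1),np.round(np.ptp(q[abs(q[:,0]*1e3-k)<8,1])*1e3)) for k in range(-140,60,20) if (abs(q[:,0]*1e3-k)<8).sum()>5])
    h=(abs(L[:,1]+.04)<.03)&(abs(L[:,0]+.05)<.1)&(z>.178)
    q=L[h]; print("A local barrel",rect(q),"zmax",np.percentile(z[h],95))
    B=grid(P,.025,.06,(.42,.62,.13,.29)); print("B barrel",rect(B),"zt",np.percentile(B[:,2],95)); B=grid(P,.003,.06,(.42,.62,.13,.29)); print("B all",rect(B))
    C=grid(P,.18,.2,(.5,.75,-.4,-.2)); print("can top",cv2.minEnclosingCircle((C[:,:2]*1e3).astype(np.float32)))
    C=grid(P,.048,.07,(.6,.8,.04,.16)); print("adapter top",rect(C) if len(C)>3 else len(C))
o=monitor.get_obs(); print(R.from_quat(o["ee_rot"]).as_matrix().round(3).tolist())
E
python3 fit.py
```

```text
top tray [ 0.5382 -0.0705 -0.1838] cost 272 occ 3265
floor z 0.1501
horn local: x [-107.   49.] y med by x [(-100, np.float64(33.8), np.float64(19.0)), (-80, np.float64(35.2), np.float64(17.0)), (-60, np.float64(35.2), np.float64(18.0)), (-40, np.float64(35.0), np.float64(17.0)), (-20, np.float64(36.3), np.float64(25.0)), (0, np.float64(38.3), np.float64(44.0)), (20, np.float64(37.8), np.float64(40.0)), (40, np.float64(39.6), np.float64(30.0))]
A local barrel ((-46.53289031982422, -44.3765869140625), (69.80196380615234, 18.05452537536621), 2.9788246154785156) zmax 0.19386119887692546
B barrel ((508.2489013671875, 205.62022399902344), (66.72285461425781, 17.432655334472656), 2.75093674659729) zt 0.04537606573703309
B all ((519.8720092773438, 210.1195068359375), (159.807373046875, 199.4319610595703), 89.9259262084961)
can top ((622.513671875, -288.54461669921875), 32.21461868286133)
adapter top ((689.4060668945312, 100.59147644042969), (31.306846618652344, 32.359317779541016), 22.150365829467773)
scene tray [ 0.5365 -0.0743 -0.1828] cost 658 occ 2796
floor z 0.1494
horn local: x [-106.
[... 747 characters left out ...]
                                                             ~~~~~~~~~~~~~^^^^^^^^^^^
    return _quantile_unchecked(
        a, q, axis, out, overwrite_input, method, keepdims, weights)
    return _ureduce(a,
                    func=_quantile_ureduce_func,
    ...<5 lines>...
                    overwrite_input=overwrite_input,
                    method=method)
    r = func(a, **kwargs)
    result = _quantile(arr,
                       quantiles=q,
    ...<2 lines>...
                       out=out,
                       weights=wgt)
    slices_having_nans = np.isnan(arr[-1, ...])
                                  ~~~^^^^^^^^^
IndexError: index -1 is out of bounds for axis 0 with size 0
```

Emit:
{"op": "step_arm", "data": {
  "increments": [
    [0.032,0.0,0.0225,0.03,-0.024],
    [0.032,0.011,0.0225,0.03,-0.024],
    [0.032,0.011,0.0225,0.01,-0.024],
    [0.032,0.011,0.0225,0,-0.024],
    [0.032,0.011,0.0225,0,-0.024],
    [0.032,0.011,0.0225,0,-0.024],
    [0.032,0.011,0.0225,0,-0.024],
    [0.032,0.011,0.0225,0,-0.024],
    [0.032,0.011,0.0225,0,-0.024],
    [0.032,0.011,0.0225,0,-0.024],
    [0.032,0.011,0.0225,0,-0.024],
    [0.032,0.011,0.0225,0,-0.024]
  ],
  "force": 40
}}

```text
clock: 2.5
position: [0.3761, -0.2996, 0.3015]
ee_rot: [0.706, 0.046, -0.706, 0.046]
ft_force: [0.4, 1.1, -0.6]
grip_width: 0.373
```

Emit:
{"op": "step_arm", "data": {
  "increments": [
    [0.032,0.012,0.0225,0,-0.024],
    [0.032,0.011,0.0225,0,-0.024],
    [0.032,0.011,0.0225,0,-0.024],
    [0.032,0.011,0.0225,0,-0.024],
    [0.032,0.011,0.0225,0,-0.024],
    [0.032,0.011,0.0225,0,-0.024],
    [0.032,0.011,0.0225,0,-0.024],
    [0.032,0.011,0.0225,0,-0.024],
    [0.032,0.011,0.0225,0,-0.024],
    [0.032,0.011,0.0225,0,-0.024],
    [0.032,0.011,0.0225,0,-0.024],
    [0.032,0,0,0,0]
  ]
}}

```text
clock: 3.5
position: [0.499, -0.0481, 0.3015]
ee_rot: [0.706, -0.044, -0.705, -0.046]
ft_force: [0.0, 1.3, -0.5]
grip_width: 0.374
```

```bash
cat > w.py <<'E'
from h import *
from scipy.spatial.transform import Rotation as R
import sys
o=monitor.get_obs(); m=R.from_quat(o["ee_rot"]).as_matrix()
print("t",round(float(o["clock"]),2),"pos",o["position"].round(4),"jaw yaw",round(np.degrees(np.arctan2(m[1,1],m[0,1])),1),"down",m[:,0].round(3),"q",o["joint_pos"].round(2),"F",o["ft_force"].round(1),"w",round(float(o["grip_width"]),3))
if len(sys.argv)>1:
    p=camera("wrist"); save(p,sys.argv[1]); P=cloud(p)
    for n in sys.argv[2:]:
        for r in regions_of(p,n)[:2]:
            q=P[r["region"]&~np.isnan(P[...,2])]
            if len(q)<9: continue
            zt=np.percentile(q[:,2],95); q2=q[q[:,2]>zt-.012]
            print(n,round(r["p"],2),np.round(r["centre"]),len(q),"rect",rect(q),"top",rect(q2),"zt",zt.round(4))
E
python3 w.py w1 horn_center bracket_a_center
```

```text
t 3.5 pos [ 0.499  -0.0481  0.3015] jaw yaw -97.3 down [ 0.001  0.002 -1.   ] q [ 0.55  0.06 -0.56  1.64  0.03  1.45 -1.71] F [ 0.   1.3 -0.5] w 0.374
horn_center 0.89 [139. 255.] 7035 rect ((514.8034057617188, -28.008792877197266), (43.59589385986328, 168.7304229736328), 79.72835540771484) top ((517.6348876953125, -29.262428283691406), (42.46278381347656, 159.7039031982422), 80.4562759399414) zt 0.1667
horn_center 0.52 [ 29. 311.] 11034 rect ((634.026123046875, -99.62792205810547), (183.88734436035156, 79.73956298828125), 82.84547424316406) top ((627.9736938476562, -87.86067962646484), (162.0394287109375, 64.78810119628906), 82.83838653564453) zt 0.0783
bracket_a_center 0.86 [196. 354.] 6733 rect ((485.86358642578125, -105.37906646728516), (44.47590637207031, 109.49993133544922), 82.12986755371094) top ((485.394287109375, -105.28376770019531), (17.93539047241211, 70.39833068847656), 82.2386474609375) zt 0.1898
bracket_a_center 0.45 [140. 254.] 6771 rect ((517.576416015625, -30.21923065185547), (42.0185432434082, 159.862060546875), 81.37873840332031) top ((517.5759887695312, -30.20531463623047), (42.003807067871094, 159.8583526611328), 81.35845184326172) zt 0.1667
```

View pics/w1.png

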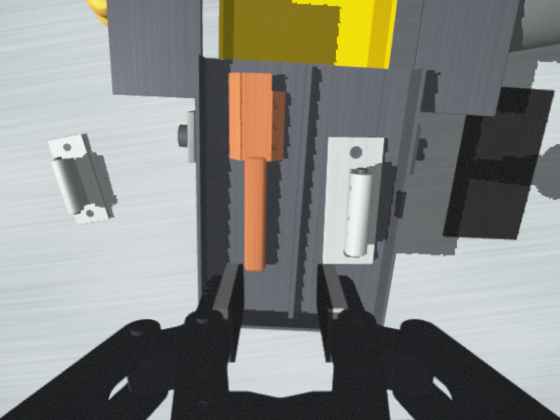

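The wrist view shows the horn handle clear of the walls (cols 245–265, rows 158–270), with bracket A to the right. Next is the approach to the handle near its centre of mass.

Emit:
{"op": "step_arm", "data": {
  "increments": [
    [0.032,0.008,0.0095,0,-0.013],
    [0.032,0.0085,0.009,-0.02,-0.013],
    [0.032,0,0,-0.03,0],
    [0.032,0,0,-0.03,0],
    [0.032,0,0,-0.02,0],
    [0.032,0,0,0,0],
    [0.032,0,0,0,0]
  ]
}}

```text
clock: 4.23
position: [0.5137, -0.0359, 0.2013]
ee_rot: [-0.704, 0.056, 0.705, 0.056]
ft_force: [0.9, -0.6, 1.8]
grip_width: 0.374
```

```bash
python3 w.py
```

```text
t 4.23 pos [ 0.5137 -0.0359  0.2013] jaw yaw -99.1 down [-0.001 -0.    -1.   ] q [ 0.51  0.16 -0.58  1.76  0.09  1.25 -1.82] F [ 0.9 -0.6  1.8] w 0.374
```

Emit:
{"op": "step_arm", "data": {
  "increments": [
    [0.032,0.002,0.006,0,0],
    [0.032,0,0,-0.02,0],
    [0.032,0,0,-0.018,0],
    [0.032,0,0,-0.008,0],
    [0.032,0,0,-0.0035,0],
    [0.032,0,0,0,0],
    [0.0,0,0,0,0],
    [0.0,0,0,0,0],
    [0.0,0,0,0,0],
    [0.0,0,0,0,0],
    [0.0,0,0,0,0]
  ]
}}

```text
clock: 5.15
position: [0.5171, -0.0288, 0.1533]
ee_rot: [0.706, -0.056, -0.704, -0.056]
ft_force: [-2.0, -1.0, 6.1]
grip_width: 0.196
```

```bash
python3 w.py
```

```text
t 5.15 pos [ 0.5171 -0.0288  0.1533] jaw yaw -99.1 down [ 0.002 -0.    -1.   ] q [ 0.49  0.21 -0.58  1.82  0.12  1.15 -1.86] F [-2.  -1.   6.1] w 0.196
```

Emit:
{"op": "step_arm", "data": {
  "increments": [
    [0.0,0,0,0.02,0],
    [0.0,0,0,0.03,0],
    [0.0,0,0,0.03,0],
    [0.0,0,0,0.03,0],
    [0.0,-0.005,-0.025,0.02,0],
    [0.0,-0.007,-0.035,0,0],
    [0.0,-0.007,-0.035,0,0],
    [0.0,-0.007,-0.035,0,0],
    [0.0,-0.007,-0.035,0,0],
    [0.0,-0.007,-0.035,0,0],
    [0.0,-0.007,-0.035,0,0],
    [0.0,-0.007,-0.035,0,0]
  ]
}}

```text
clock: 6.15
position: [0.4616, -0.3004, 0.2823]
ee_rot: [0.705, -0.056, -0.705, -0.056]
ft_force: [0.9, -0.1, -1.0]
grip_width: 0.201
```

Emit:
{"op": "step_arm", "data": {
  "increments": [
    [0.0,-0.003,-0.014,0,0],
    [0.0,0,0,-0.04,0],
    [0.0,0,0,-0.04,0],
    [0.0,0,0,-0.04,0],
    [0.0,0,0,-0.04,0],
    [0.0,0,0,-0.02,0],
    [0.0,0,0,0,0],
    [0.0,0,0,0,0]
  ]
}}

```text
clock: 6.82
position: [0.4592, -0.3124, 0.1019]
ee_rot: [-0.705, 0.056, 0.705, 0.056]
ft_force: [0.3, -0.2, -0.7]
grip_width: 0.196
```

```bash
python3 w.py
python3 - <<'E'
from h import *
p=camera("scene"); save(p,"s1")
P=cloud(p)
for n in("mat","horn_center"):
  for r in regions_of(p,n)[:2]:
    q=P[r["region"]&~np.isnan(P[...,2])]; print(n,r["p"],len(q),rect(q))
E
```

```text
t 6.82 pos [ 0.4592 -0.3124  0.1019] jaw yaw -99.1 down [-0.001  0.001 -1.   ] q [ 0.81  0.31 -0.34  1.78  0.12  1.07 -1.3 ] F [ 0.3 -0.2 -0.7] w 0.196
mat 0.73 2075 ((459.4649963378906, -315.41595458984375), (102.01917266845703, 191.0685272216797), 79.07382202148438)
mat 0.57 12672 ((723.35888671875, -99.219970703125), (289.6023254394531, 514.1539916992188), 80.22433471679688)
horn_center 0.77 464 ((418.8489074707031, -273.40869140625), (59.00474548339844, 263.0404968261719), 61.35658264160156)
horn_center 0.65 4743 ((520.43359375, -69.50651550292969), (304.6628112792969, 295.80181884765625), 79.75387573242188)
```

View pics/s1.png

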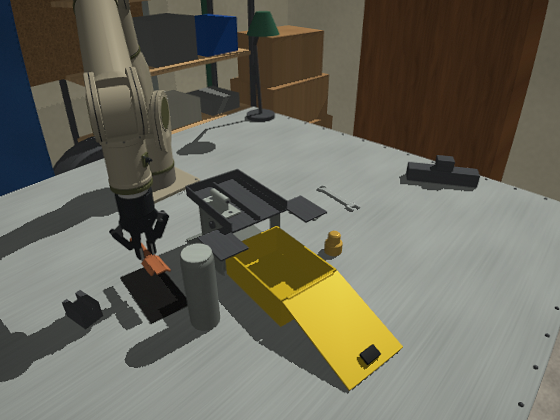

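The horn is held at about (152,262), level, above the mat (centre near 0.459, -0.315). Next I lower and release it.

Emit:
{"op": "step_arm", "data": {
  "increments": [
    [0.0,0,-0.002,-0.03,-0.02],
    [0.0,0,0,-0.03,0],
    [0.0,0,0,-0.02,0],
    [0.0,0,0,-0.01,0],
    [0.0,0,0,-0.004,0],
    [0.0,0,0,0,0],
    [0.0,0,0,0,0]
  ]
}}

```text
clock: 7.55
position: [0.4604, -0.3154, 0.0095]
ee_rot: [0.705, -0.063, -0.704, -0.062]
ft_force: [0.4, -0.0, -0.4]
grip_width: 0.195
```

```bash
python3 w.py
```

```text
t 7.55 pos [ 0.4604 -0.3154  0.0095] jaw yaw -100.2 down [ 0.002 -0.001 -1.   ] q [ 0.79  0.44 -0.32  1.84  0.17  0.89 -1.36] F [ 0.4 -0.  -0.4] w 0.195
```

Emit:
{"op": "step_arm", "data": {
  "increments": [
    [0.0,0,0,-0.0025,0],
    [0.0,0,0,0,0],
    [0.035,0,0,0,0],
    [0.035,0,0,0,0],
    [0.035,0,0,0,0],
    [0.035,0,0,0.01,0],
    [0.035,0,0,0.03,0],
    [0.035,0,0,0.04,0],
    [0.035,0,0,0.04,0],
    [0.035,0,0,0.04,0],
    [0.035,0,0,0.04,0],
    [0.035,0,0,0.04,0]
  ]
}}

```text
clock: 8.55
position: [0.4589, -0.3143, 0.2485]
ee_rot: [0.705, -0.063, -0.704, -0.063]
ft_force: [0.7, -1.1, -0.3]
grip_width: 0.412
```

Emit:
{"op": "step_arm", "data": {
  "increments": [
    [0.035,0,0.02,0.04,0],
    [0.035,0,0.04,0,0.019],
    [0.035,0,0.04,0,0.019],
    [0.035,0,0.04,0,0.019],
    [0.035,0,0.04,0,0.019],
    [0.035,0,0.04,0,0.019],
    [0.035,0,0.04,0,0.019],
    [0.035,0,0.04,0,0.019],
    [0.035,0,0.04,0,0.019],
    [0.035,0,0.04,0,0.019],
    [0.035,0.01,0.04,0,0.019],
    [0.035,0.01,0.04,0,0.019]
  ]
}}

```text
clock: 9.55
position: [0.4788, 0.1458, 0.284]
ee_rot: [0.708, 0.011, -0.706, 0.012]
ft_force: [1.7, -0.9, 0.0]
grip_width: 0.413
```

Emit:
{"op": "step_arm", "data": {
  "increments": [
    [0.035,0,0.04,0,0.018],
    [0.035,0,0.03,0,0],
    [0.035,0,0,-0.04,0],
    [0.035,0,0,-0.04,0],
    [0.035,0,0,0,0],
    [0.035,0,0,0,0]
  ]
}}

```text
clock: 10.05
position: [0.4784, 0.2133, 0.2025]
ee_rot: [-0.706, -0.017, 0.708, -0.018]
ft_force: [0.6, -0.2, 1.5]
grip_width: 0.414
```

```bash
python3 w.py w2 bracket_b_center
python3 - <<'E'
from h import *
p=camera("top"); P=cloud(p)
a=p["color"][150:300,170:450]; 
b=cv2.imread("pics/w2.png")
cv2.imwrite("pics/c2.png",np.vstack([cv2.resize(a[:,:,::-1],(560,300)),cv2.resize(b,(400,300)) if 0 else cv2.copyMakeBorder(cv2.resize(b,(400,300)),0,0,0,160,0)]))
E
```

```text
t 10.05 pos [0.4784 0.2133 0.2025] jaw yaw -87.2 down [-0.003 -0.001 -1.   ] q [ 0.25  0.22 -0.85  1.73  0.17  1.27 -2.16] F [ 0.6 -0.2  1.5] w 0.414
bracket_b_center 0.56 [147. 287.] 5642 rect ((510.5929260253906, 206.44749450683594), (111.34135437011719, 46.43968963623047), 2.884310007095337) top ((510.0848388671875, 206.08995056152344), (69.89064025878906, 17.49346160888672), 2.7793312072753906) zt 0.039
```

View pics/c2.png

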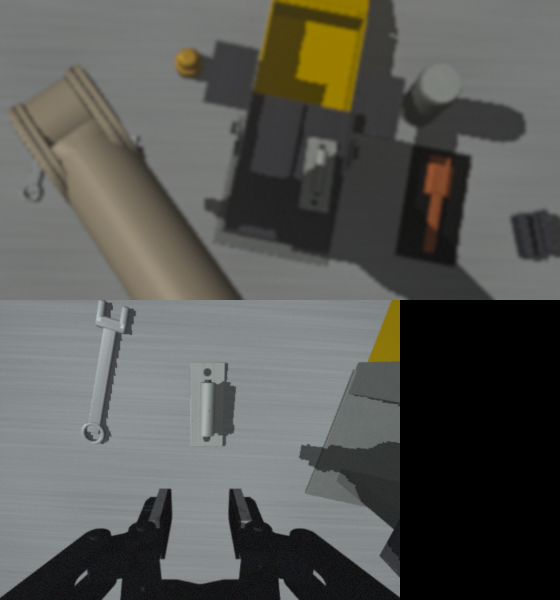

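The top view shows the horn wholly on the mat. The wrist view shows bracket B at (402,208), square to the jaws. I'll grip its barrel.

Emit:
{"op": "step_arm", "data": {
  "increments": [
    [0.035,0.016,-0.0035,0,0],
    [0.035,0.0155,-0.0035,-0.02,0],
    [0.035,0,0,-0.04,0],
    [0.035,0,0,-0.04,0],
    [0.035,0,0,-0.03,0],
    [0.035,0,0,-0.02,0],
    [0.035,0,0,0,0],
    [0.035,0,0,0,0]
  ]
}}

```text
clock: 10.87
position: [0.5117, 0.207, 0.0541]
ee_rot: [0.707, 0.017, -0.707, 0.017]
ft_force: [0.1, 0.8, 1.3]
grip_width: 0.414
```

```bash
python3 w.py
```

```text
t 10.87 pos [0.5117 0.207  0.0541] jaw yaw -87.2 down [ 0.001  0.    -1.   ] q [ 0.17  0.45 -0.76  1.81  0.36  1.02 -2.26] F [0.1 0.8 1.3] w 0.414
```

Emit:
{"op": "step_arm", "data": {
  "increments": [
    [0.035,-0.001,-0.001,-0.02,0],
    [0.035,0,0,-0.014,0],
    [0.035,0,0,-0.007,0],
    [0.035,0,0,0,0],
    [0.0,0,0,0,0],
    [0.0,0,0,0,0],
    [0.0,0,0,0,0],
    [0.0,0,0,0,0],
    [0.0,0,0,0,0]
  ],
  "force": 50
}}

```text
clock: 11.62
position: [0.5104, 0.2062, 0.0127]
ee_rot: [0.707, 0.017, -0.706, 0.017]
ft_force: [-0.9, -1.1, 6.7]
grip_width: 0.19
```

Emit:
{"op": "step_arm", "data": {
  "increments": [
    [0.0,0,0,0.01,0],
    [0.0,0,0,0.03,0],
    [0.0,0,0,0.04,0],
    [0.0,0,0,0.04,0],
    [0.0,0,0,0.04,0],
    [0.0,0,0,0.04,0],
    [0.0,0,0,0.04,0],
    [0.0,0,0,0.04,0],
    [0.0,0,0,0,0],
    [0.0,0,0,0,0]
  ]
}}

```text
clock: 12.45
position: [0.5102, 0.2066, 0.294]
ee_rot: [0.708, 0.018, -0.705, 0.017]
ft_force: [0.3, 0.3, -4.3]
grip_width: 0.197
```

```bash
python3 w.py w3
```

```text
t 12.45 pos [0.5102 0.2066 0.294 ] jaw yaw -87.2 down [ 0.004  0.001 -1.   ] q [ 0.26  0.23 -0.84  1.53  0.17  1.46 -2.12] F [ 0.3  0.3 -4.3] w 0.197
```

View pics/w3.png

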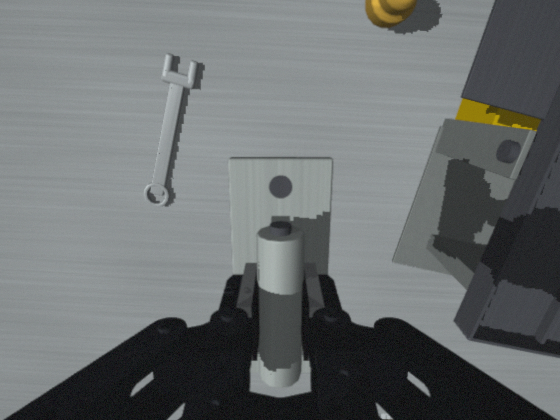

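Emit:
{"op": "step_arm", "data": {
  "increments": [
    [0.0,-0.003,-0.035,0,-0.033],
    [0.0,-0.003,-0.035,0,-0.033],
    [0.0,-0.003,-0.035,0,-0.033],
    [0.0,-0.003,-0.035,0,-0.033],
    [0.0,-0.003,-0.035,0,-0.033],
    [0.0,-0.004,-0.035,0,-0.033],
    [0.0,0,-0.0175,-0.02,-0.034],
    [0.0,0,0,-0.04,0],
    [0.0,0,0,0,0],
    [0.0,0,0,0,0]
  ]
}}

```text
clock: 13.33
position: [0.4888, -0.0214, 0.2295]
ee_rot: [-0.702, 0.064, 0.706, 0.065]
ft_force: [0.7, 0.6, -2.8]
grip_width: 0.19
```

```bash
python3 w.py w4
python3 - <<'E'
from h import *
# lane edges: heights from wrist view, binned across tray-local y
p=camera("wrist");P=cloud(p).reshape(-1,3);P=P[~np.isnan(P[:,2])]
x,y,a=.538,-.0705,-.184;c,s=np.cos(a),np.sin(a);d=P[:,:2]-[x,y];L=np.stack([d@[c,s],d@[-s,c]],1)*1e3
for lo,hi in((5,25),(30,55)):
    m=(L[:,0]>lo)&(L[:,0]<hi)
    print(lo,[(k,int(np.median(P[m&(abs(L[:,1]-k)<1.5),2])*1e3)) for k in range(-90,92,3) if (m&(abs(L[:,1]-k)<1.5)).sum()>8])
E
```

```text
t 13.33 pos [ 0.4888 -0.0214  0.2295] jaw yaw -100.5 down [-0.006  0.001 -1.   ] q [ 0.59  0.08 -0.67  1.78  0.05  1.31 -1.84] F [ 0.7  0.6 -2.8] w 0.19
5 [(-81, 174), (-78, 163), (-75, 150), (-72, 150), (-69, 150), (-66, 150), (-63, 150), (-60, 150), (-57, 150), (-54, 150), (-51, 150), (-48, 150), (-45, 150), (-42, 150), (-39, 150), (-36, 150), (-33, 150), (-30, 150), (-27, 150), (-24, 150), (-21, 150), (-18, 150), (-15, 150), (-12, 150), (-9, 150), (-6, 150), (-3, 150), (0, 160), (3, 151), (6, 150), (9, 150), (12, 150), (15, 150), (18, 150), (21, 150), (24, 150), (27, 150), (30, 150), (33, 150), (36, 150), (39, 150), (42, 150), (45, 150), (48, 150), (51, 150), (54, 150), (57, 150), (60, 150), (63, 150), (66, 150), (69, 150), (72, 150), (75, 150), (78, 165), (81, 174), (87, 154), (90, 154)]
30 [(-81, 174), (-78, 163), (-75, 150), (-72, 150), (-69, 150), (-66, 150), (-63, 150), (-60, 150), (-57, 150), (-54, 150), (-51, 150), (-48, 150), (-45, 150), (-42, 150), (-39, 150), (-36, 150), (-33, 150), (-30, 150), (-27, 150), (-24, 150), (-21, 150), (-18, 150), (-15, 150), (-12, 150), (-9, 150), (-6, 150), (-3, 159), (0, 160), (3, 151), (6, 150), (9, 150), (12, 150), (15, 150), (18, 150), (21, 150), (24, 150), (27, 150), (30, 150), (33, 150), (36, 150), (39, 150), (42, 150), (45, 150), (48, 150), (51, 150), (54, 150), (57, 150), (60, 150), (63, 150), (66, 150), (69, 150), (72, 150), (75, 150), (78, 164), (81, 174), (87, 150), (90, 150)]
```

View pics/w4.png

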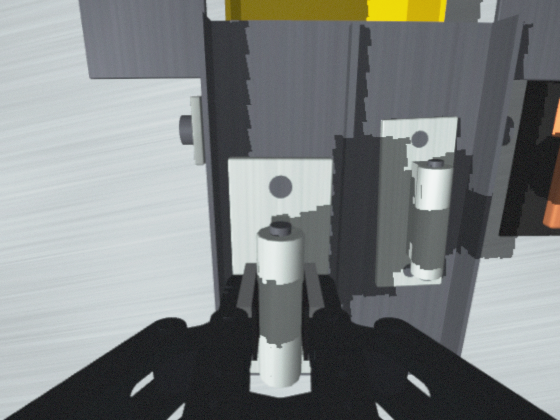

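The lane is exactly where the fit put it (rib at y=0, walls at ±78), and bracket B hangs centred over the left lane. Lowering it now.

Emit:
{"op": "step_arm", "data": {
  "increments": [
    [0.0,0,0,-0.02,0],
    [0.0,0,0,-0.02,0],
    [0.0,0,0,-0.015,0],
    [0.0,0,0,-0.008,0],
    [0.0,0,0,-0.002,0],
    [0.0,0,0,0,0]
  ]
}}

```text
clock: 13.93
position: [0.4913, -0.0212, 0.1675]
ee_rot: [0.704, -0.064, -0.704, -0.064]
ft_force: [0.8, -0.5, -3.4]
grip_width: 0.191
```

```bash
python3 w.py
```

```text
t 13.93 pos [ 0.4913 -0.0212  0.1675] jaw yaw -100.5 down [ 0.001  0.    -1.   ] q [ 0.58  0.14 -0.67  1.86  0.09  1.17 -1.88] F [ 0.8 -0.5 -3.4] w 0.191
```

Emit:
{"op": "step_arm", "data": {
  "increments": [
    [0.0,0,0,-0.003,0],
    [0.0,0,0,-0.001,0],
    [0.0,0,0,0,0],
    [0.033,0,0,0,0],
    [0.033,0,0,0,0],
    [0.033,0,0,0,0],
    [0.033,0,0,0.01,0],
    [0.033,0,0,0.02,0],
    [0.033,0,0,0.03,0],
    [0.033,0,0,0.03,0],
    [0.033,0,0,0.03,0],
    [0.033,0,0,0,0]
  ]
}}

```text
clock: 14.93
position: [0.4929, -0.0212, 0.2891]
ee_rot: [0.707, -0.065, -0.701, -0.064]
ft_force: [0.4, -0.2, -0.0]
grip_width: 0.39
```

Emit:
{"op": "step_arm", "data": {
  "increments": [
    [0.0,0.03,0.01,0,0],
    [0.0,0.035,0.012,0,0],
    [0.0,0.035,0.012,0,0],
    [0.0,0.035,0.012,0,0],
    [0.0,0.033,0.011,0,0],
    [0.0,0,0,0,0],
    [0.0,0,0,0,0],
    [0.0,0,0,0,0]
  ]
}}

```text
clock: 15.6
position: [0.6585, 0.0355, 0.2829]
ee_rot: [-0.704, 0.064, 0.704, 0.065]
ft_force: [-0.8, -0.5, -0.6]
grip_width: 0.001
```

```bash
python3 w.py
python3 - <<'E'
from h import *
p=camera("scene"); t=camera("top")
cv2.imwrite("pics/s5.png",np.vstack([cv2.resize(p["color"][120:330,100:400],(560,300)),cv2.resize(t["color"][150:300,170:450],(560,300))])[:,:,::-1])
E
```

```text
t 15.6 pos [0.6585 0.0355 0.2829] jaw yaw -100.5 down [-0.  0. -1.] q [ 0.34  0.47 -0.68  1.25  0.29  1.52 -2.05] F [-0.8 -0.5 -0.6] w 0.001
```

View pics/s5.png

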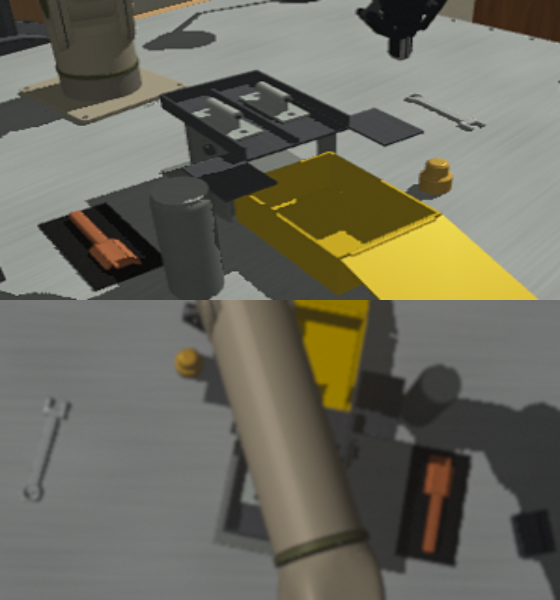

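Both brackets lie flat in their lanes, the horn is on the mat and the can and adapter are untouched. Now I lower onto the left wing.

Emit:
{"op": "step_arm", "data": {
  "increments": [
    [0.0,0.001,0.0005,-0.03,0],
    [0.0,0,0,-0.04,0],
    [0.0,0,0,-0.03,0],
    [0.0,0,0,-0.015,0],
    [0.0,0,0,-0.009,0],
    [0.0,0,0,0,0],
    [0.0,0,0,0,0]
  ]
}}

```text
clock: 16.28
position: [0.66, 0.0355, 0.1602]
ee_rot: [0.705, -0.065, -0.704, -0.065]
ft_force: [0.3, -0.6, 0.2]
grip_width: -0.001
```

```bash
python3 w.py
```

```text
t 16.28 pos [0.66   0.0355 0.1602] jaw yaw -100.5 down [ 0.002 -0.    -1.   ] q [ 0.34  0.54 -0.66  1.42  0.33  1.29 -2.09] F [ 0.3 -0.6  0.2] w -0.001
```

Emit:
{"op": "step_arm", "data": {
  "increments": [
    [0.0,0,0,-0.006,0],
    [0.0,0,0,-0.006,0],
    [0.0,0,0,-0.006,0],
    [0.0,-0.001,0,-0.006,0],
    [0.0,-0.001,0,-0.006,0],
    [0.0,-0.001,0.0005,-0.006,0],
    [0.0,-0.002,0.0005,-0.006,0],
    [0.0,-0.002,0.0005,-0.006,0],
    [0.0,-0.002,0.0005,-0.006,0],
    [0.0,-0.001,0,-0.003,0],
    [0.0,0,0,0,0]
  ]
}}

```text
clock: 17.2
position: [0.6512, 0.0378, 0.1028]
ee_rot: [0.705, -0.065, -0.703, -0.065]
ft_force: [4.6, -0.3, 4.3]
grip_width: 0.004
```

```bash
python3 w.py
```

```text
t 17.2 pos [0.6512 0.0378 0.1028] jaw yaw -100.5 down [ 0.004 -0.    -1.   ] q [ 0.34  0.57 -0.65  1.51  0.36  1.18 -2.12] F [ 4.6 -0.3  4.3] w 0.004
```

Light contact force. Push 3 mm further, hold, and look.

Emit:
{"op": "step_arm", "data": {
  "increments": [
    [0.0,-0.001,0,-0.002,0],
    [0.0,0,0,-0.001,0],
    [0.0,0,0,0,0],
    [0.0,0,0,0,0],
    [0.0,0,0,0,0],
    [0.0,0,0,0,0],
    [0.0,0,0,0,0],
    [0.0,0,0,0,0],
    [0.0,0,0,0,0],
    [0.0,0,0,0,0],
    [0.0,0,0,0,0],
    [0.0,0,0,0,0]
  ]
}}

```text
clock: 18.2
position: [0.6506, 0.038, 0.101]
ee_rot: [0.706, -0.065, -0.702, -0.065]
ft_force: [2.3, -1.0, 11.3]
grip_width: 0.004
```

```bash
python3 w.py
python3 - <<'E'
from h import *
p=camera("scene"); t=camera("top")
cv2.imwrite("pics/s6.png",np.vstack([cv2.resize(p["color"][120:330,100:400],(560,300)),cv2.resize(t["color"][90:240,170:450],(560,300))])[:,:,::-1])
E
```

```text
t 18.2 pos [0.6506 0.038  0.101 ] jaw yaw -100.5 down [ 0.005 -0.    -1.   ] q [ 0.34  0.57 -0.65  1.51  0.36  1.18 -2.12] F [ 2.3 -1.  11.3] w 0.004
```

View pics/s6.png

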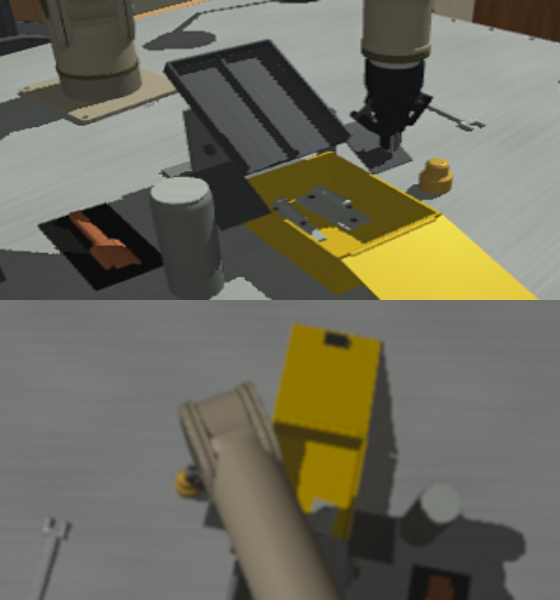

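Both brackets are in the bin and the tray is empty. I raise slowly so that the tray follows back.

Emit:
{"op": "step_arm", "data": {
  "increments": [
    [0.0,0.001,0,0.006,0],
    [0.0,0.002,-0.0005,0.006,0],
    [0.0,0.002,-0.0005,0.006,0],
    [0.0,0.002,-0.0005,0.006,0],
    [0.0,0.001,0,0.006,0],
    [0.0,0.001,0,0.006,0],
    [0.0,0,0,0.006,0],
    [0.0,0,0,0.006,0],
    [0.0,0,0,0.006,0],
    [0.0,0,0,0.006,0],
    [0.0,0,0,0.02,0],
    [0.0,0,0,0.03,0]
  ]
}}

```text
clock: 19.3
position: [0.6555, 0.036, 0.206]
ee_rot: [-0.702, 0.065, 0.707, 0.064]
ft_force: [0.6, 0.4, 0.5]
grip_width: -0.001
```

Emit:
{"op": "step_arm", "data": {
  "increments": [
    [0.0,-0.01,0.01,0.04,0],
    [0.0,-0.02,0.04,0.04,0],
    [0.0,-0.03,0.04,0,0],
    [0.0,-0.03,0.04,0,0],
    [0.0,-0.03,0.04,0,0],
    [0.0,-0.03,0.04,0,0],
    [0.0,-0.02,0.04,0,0],
    [0.0,0,0,0,0],
    [0.0,0,0,0,0],
    [0.0,0,0,0,0],
    [0.0,0,0,0,0]
  ]
}}

```text
clock: 20.22
position: [0.516, 0.243, 0.2752]
ee_rot: [-0.704, 0.066, 0.704, 0.065]
ft_force: [-0.4, 0.2, -0.5]
grip_width: 0.003
```

```bash
python3 w.py
python3 - <<'E'
from h import *
p=camera("scene"); t=camera("top")
cv2.imwrite("pics/s7.png",np.vstack([cv2.resize(p["color"][120:330,60:400],(560,300)),cv2.resize(t["color"][90:290,170:450],(420,300)) if 0 else cv2.copyMakeBorder(cv2.resize(t["color"][90:290,170:450],(420,300)),0,0,0,140,0)])[:,:,::-1])
x,y,a=.538,-.0705,-.184;c,s=np.cos(a),np.sin(a)
for q in(p,t):
    P=cloud(q).reshape(-1,3);P=P[~np.isnan(P[:,2])];d=P[:,:2]-[x,y];L=np.stack([d@[c,s],d@[-s,c]],1)*1e3
    for nm,lx,ly in(("rear",-120,-40),("floor",40,-40),("wingL",100,110),("wingR",100,-110)):
        m=np.hypot(L[:,0]-lx,L[:,1]-ly)<12; print(nm,m.sum(),np.median(P[m,2]).round(4))
    C=P[(P[:,2]>.18)&(P[:,2]<.2)&(abs(P[:,0]-.62)<.08)&(abs(P[:,1]+.29)<.08)]; print("can",cv2.minEnclosingCircle((C[:,:2]*1e3).astype(np.float32)))
E
```

```text
t 20.22 pos [0.516  0.243  0.2752] jaw yaw -100.6 down [-0.001 -0.001 -1.   ] q [ 0.14  0.29 -0.81  1.51  0.21  1.44 -2.43] F [-0.4  0.2 -0.5] w 0.003
rear 83 0.0903
floor 63 0.1489
wingL 40 0.1498
wingR 117 0.1477
can ((622.1154174804688, -292.13360595703125), 31.0742244720459)
rear 49 0.1506
floor 46 0.1516
wingL 47 0.1509
wingR 44 0.1511
can ((622.86376953125, -288.7006530761719), 32.50658416748047)
```

View pics/s7.png

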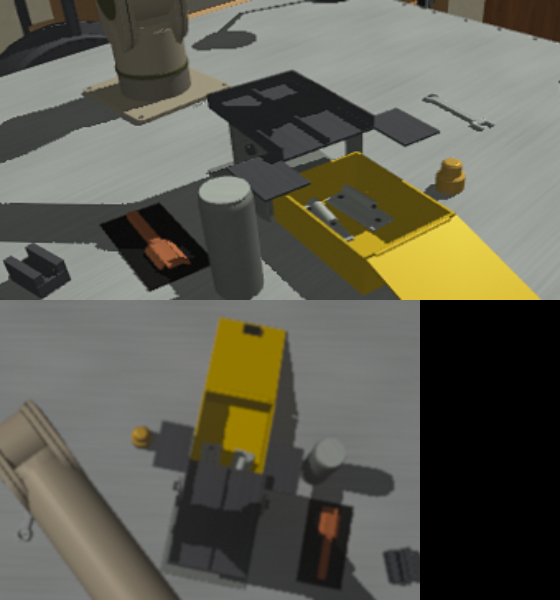

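The tray is level (0.151 m everywhere in the top view), both brackets are in the bin, the horn is on the mat and the arm is clear, so I'm handing in.

```bash
python3 -c "
from workcell import ticket; print(ticket.hand_in())"
```

```text
the job is handed in; nothing more can be done
None
```

The job is done and handed in at about 20 s of the 64 s allowed. I moved the copper horn from the left lane to the black mat and laid the second bracket in the empty lane. I then pushed the left wing down to the stop (about 11 N at most in the readings) and eased the tray back up.

**Last checks, before handing in:**
- **Brackets:** the last scene picture shows both in the yellow bin and the tray empty.
- **Tray:** the top camera reads it level, 150.6 to 151.6 mm at the rear, floor and both wings. The scene camera agrees to about 3 mm, except at the rear, where it read 90 mm. I put that down to the rear wall or other parts blocking its view; the picture shows the tray level.
- **Horn:** it lies wholly on the mat in the pictures.
- **Can:** its top measured in the same place as at the start, within a millimetre in the top view.
- **Adapter, wrench and V-block:** checked by eye only. They looked unmoved and the arm never went near them, though the wrench was partly hidden by the arm in the last top view.

No check showed a fault, and the arm was clear of everything at the end.

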